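# Change the hot-air nozzle on a rework station's bottom heater

### The arm

A 6-joint arm with a two-finger parallel gripper is mounted at the origin on a cart in front of the work surface, level with it; the furniture and walls round the work are solid. World frame = base frame: x ahead of the robot, y to its left, z up, the work surface at z = 0. Lengths are in mm, angles in rad, forces in N, time in s.
With the tool pointing down it reaches from about 300 to 775 mm from the base axis. Payload 14.6 kg.
Tool frame: the origin (TCP) lies at the very end of the fingers, on their centre line; the grasp point (between the pads) lies 19 mm behind it (manip.grip_point_offset is the distance from the TCP to the grasp point, in mm); z points along the fingers, y is the line along which they close (so a half turn about z gives the same grasp; the last joint's range is limited). The gripper opens to 94 mm and grips with 3 to 60 N. Pads are 16 mm wide; open, the fingers measure 119 mm over their backs; the gripper's body (75 mm by 177 mm) begins 78 mm behind the grasp point.
Start: joints at [1.115, 0.3, 1.521, -0, 1.321, -0.067], TCP at [208.49, 508.941, 205.446] pointing down, gripper open.
Joint ranges: [-3.03, 3.03], [-0.79, 2.21], [0.23, 2.52], [-1.04, 4.18], [0, 3.07], [-2.55, 2.55]. Speed limits (rad/s): [2.22, 2.22, 2.57, 3.14, 3.14, 3.14].

### API

Orientations are given as [roll, pitch, yaw] about the fixed x, y, z axes, in that order (R = Rz(yaw) Ry(pitch) Rx(roll)).
In Python, from cell import telemetry, eyes, manip gives the robot as it stands.
- The arm moves only by the tool play_rows, never from a script. Its arguments are lists of equal length, an entry for each row: "translation": the shift along the world's x, y, z in m, a list of three; "yaw": the turn about the world's z in rad. A call has 1 to 12 rows; each row is the pose to reach, as a shift and turn from the pose commanded when the call began; what a row does not reach only later rows make up. A row lasts 1/8 s, in which the tool goes at most 62.5 mm and 10.7 degrees, less where a joint would pass 70% of its speed; a pose out of reach is approached as far as the arm can. A call with a gripper value outside its range is refused whole. "hand" is the opening, from 0 (shut) to 1 (fully open), set as the call begins (left out, the last holds). The fingers move at their own pace and stop on an object; "force" is the grip in N (left out, the last holds). Time passes only in rows, so rows that repeat a pose let the fingers close. It gives the time, the measured TCP pose, the force, the opening and the grip force at its end, in the units of the state.
- telemetry.read_state(): the state, without advancing time (a new reading comes with each control period).
- eyes.camera(name): name is "scene" or "top" or "wrist"; returns a dict with "pixels" (384x512x3 uint8, red, green, blue), "fx", "fy", "cx", "cy" (pixels), "dist_coeffs" ([k1, k2, p1, p2, k3] as OpenCV has them; the pictures are not rectified), "cam_to_world" (4x4, takes a point from camera to world coordinates); the wrist camera has in their place "T_tool_cam" (4x4, takes a point from camera to tool coordinates, whose origin is the TCP and whose axes are the flange's). Camera axes: x right, y up, looking along -z (the intrinsics and any distortion apply to the point x, -y, -z); pixel columns grow to the right and rows downward; lengths in mm; the calibration is good to about 2 mm. A picture is of the moment at which its call begins: read the wrist's pose just before it. There is no depth.
- manip.sign_off(): hands the job in; it is judged then, once.
The state is a dict: "clock": time; "joints": joint angles; "qd": joint speeds; "effort": joint torques, N m; "eef_pos": TCP position; "eef_rot": TCP orientation; "wrist_force": force on the tool from outside, world axes, zero at the start; "moment": the same for the moment, N m; "finger_gap": finger opening in mm; "finger_force": force on a finger pad.
Only numpy, scipy, OpenCV 4.12 (cv2) and the standard library are available. Lean on these libraries where they do the work, as an engineer would, in place of code of your own. Each camera call takes 0.05 s, during which the arm holds its last target. There are 200 camera calls.

### The job

The next board needs the oblong hot-air nozzle. Pull the round nozzle off the heater's spigot and park it, upright and right down, on an empty post of the nozzle rack; then push the oblong nozzle fully home on the spigot, its mouth in line with the heater's long side, so that both sprung clips close over its collar. Leave the other two nozzles and everything else on the bench where they are.

Things in the scene. Friction and masses are not known exactly. Their poses are not given: they have to be found in the camera images.
- heater: bottom heater of a rework station, fixed: grey housing 110 mm (x) by 140 mm (y, the long side), top plate 56 mm above the bench; origin under its middle on the bench, x away from its control panel, y along the long side. The air spigot stands up from the middle of the top plate
- spigot (a point): centre of the foot of the heater's air spigot, on the top plate (z up, x and y as the heater's): a steel tube 30 mm outside, 22 mm high, its top 4.5 mm tapered to 25 mm. A nozzle that is home stands on the top plate, its origin at this point
- clip_left (a joint): sprung clip at the spigot's +y side: upright steel arm, its top 31 mm above the top plate and 42 mm from the spigot's axis; on its inside a 12 mm roller, centred 11 mm above the plate and 27 mm from the axis, reaches 2 mm over a nozzle's collar. Rad: 0 closed, grows as it is forced outward. Pushing a nozzle straight down or pulling it straight up with about 10 N opens it
- clip_right (a joint): the same clip, mirrored, on the heater's -y side
- rack: nozzle rack, fixed: aluminium plate 120 x 120 mm, top 14 mm above the bench, with four upright posts on a 68 mm square; origin under its middle on the bench
- nozzle_round: nozzle with the round mouth (clipped on the heater at the start), steel, 64 mm high; bottom sleeve: bore 33 mm and 26 mm deep from below, outside 40 mm, with a collar 46 mm across and 6 mm high at its foot; origin at the centre of the underside, z up along the bore; above it a round pipe 30 mm outside from 38 mm up to its top
- nozzle_oblong: nozzle with the oblong mouth (on the rack at the start), steel, 66 mm high; bottom sleeve: bore 33 mm and 26 mm deep from below, outside 40 mm, with a collar 46 mm across and 6 mm high at its foot; origin at the centre of the underside, z up along the bore; above it a flat-sided box 22 mm (x) by 46 mm (y) from 38 mm up to its top
- nozzle_square: nozzle with the square mouth, stays on the rack, steel, 64 mm high; bottom sleeve: bore 33 mm and 26 mm deep from below, outside 40 mm, with a collar 46 mm across and 6 mm high at its foot; origin at the centre of the underside, z up along the bore; above it a box 32 x 32 mm from 38 mm up to its top
- nozzle_pencil: nozzle with the thin round pipe, stays on the rack, steel, 68 mm high; bottom sleeve: bore 33 mm and 26 mm deep from below, outside 40 mm, with a collar 46 mm across and 6 mm high at its foot; origin at the centre of the underside, z up along the bore; above it a pipe 18 mm outside from 38 mm up to its top
- tweezers: steel tweezers 14 x 120 x 8 mm lying in front of the heater, long along y; origin under their middle
- tape: roll of black tape, 64 mm across, 18 mm high, lying at the back; origin under its middle
- torque_driver: torque screwdriver lying near the bench's front edge, 34 x 172 x 34 mm, long along y; origin under its middle
- flux_bottle: white flux bottle with a red needle cap, 37 mm across, 96 mm high, at the back; origin under its middle
- lug_pot: white pot of cable lugs, 64 mm across, 34 mm high, at the back; origin under its middle
- board: green controller board 95 x 135 x 34 mm lying on the left behind the clamp fixture; origin under its middle
- post_0 (a point): foot of the post at the rack's own -x +y corner, on the plate's top: post 25 mm thick, 17 mm high, its top 6 mm tapered to 16 mm. A nozzle parked on it stands on the plate, its origin at this point give or take 4 mm
- post_1 (a point): foot of the post at the rack's own -x -y corner, on the plate's top: post 25 mm thick, 17 mm high, its top 6 mm tapered to 16 mm. A nozzle parked on it stands on the plate, its origin at this point give or take 4 mm
- post_2 (a point): foot of the post at the rack's own +x +y corner, on the plate's top: post 25 mm thick, 17 mm high, its top 6 mm tapered to 16 mm. A nozzle parked on it stands on the plate, its origin at this point give or take 4 mm
- post_3 (a point): foot of the post at the rack's own +x -y corner, on the plate's top: post 25 mm thick, 17 mm high, its top 6 mm tapered to 16 mm. A nozzle parked on it stands on the plate, its origin at this point give or take 4 mm
There are look-alikes about, which are no part of the job. What is shaped like the nozzle_round but blue is not meant.

How it is judged (in metres and radians):
At the end, for the whole second after the job is handed in: Oblong nozzle home on the spigot: within 4 mm of its axis, 3 mm of the plate, 0.06 rad of upright and 0.17 rad of the heater's long side, both clips below 0.05 rad. Round nozzle upright on any rack post: within 7 mm of its axis, foot within 4 mm of the plate. Both at rest (horizontal distance between nozzle_oblong and spigot below 0.004 m and z of nozzle_oblong in the frame of spigot between -0.004 and 0.003 m and angle between nozzle_oblong's own z axis and vertical below 0.06 rad and angle between the y axis of nozzle_oblong and the y axis of heater, either way round below 0.17 rad and value of joint each of clip_left, clip_right below 0.05 rad and ((horizontal distance between nozzle_round and post_0 below 0.007 m and z of nozzle_round in the frame of post_0 below 0.004 m) or (horizontal distance between nozzle_round and post_1 below 0.007 m and z of nozzle_round in the frame of post_1 below 0.004 m) or (horizontal distance between nozzle_round and post_2 below 0.007 m and z of nozzle_round in the frame of post_2 below 0.004 m) or (horizontal distance between nozzle_round and post_3 below 0.007 m and z of nozzle_round in the frame of post_3 below 0.004 m)) and angle between nozzle_round's own z axis and vertical below 0.08 rad and linear speed of each of nozzle_round, nozzle_oblong below 0.02 m/s); the robot touches nothing.
It fails at once if the square or the pencil nozzle is moved by more than 20 mm (distance of any of nozzle_square, nozzle_pencil from where it was at the start of the episode above 0.02 m).
It fails at once if the tweezers or the tape are moved by more than 30 mm (distance of any of tweezers, tape from where it was at the start of the episode above 0.03 m).
It fails at once if the torque driver, flux bottle or lug pot is moved by more than 30 mm (distance of any of torque_driver, flux_bottle, lug_pot from where it was at the start of the episode above 0.03 m).
It also fails if it takes over 56 s, if anything falls off the work surface, if the arm or the gripper's body presses on something with over 40 N, if the wrist force passes 120 N, or if a joint passes its speed limit or range.

## Working session

There is one attempt and no reset: what is moved stays moved. The work goes in short steps, Python scripts to look and compute and a tool call to move; the robot and the scene stay as the last step left them, time stands still between calls to the robot, and variables do not carry over. Pictures are saved under pics/ and viewed, at most 10 in all, crops included, and the job is handed in when it is done.

Besides the shell and the picture viewer there is one more tool, called after "Call:" by a JSON object that holds its "api" and its "payload", one argument or row to a line. play_rows: Moves the arm, as the interface text tells. Its arguments: {"type":"object","properties":{"translation":{"type":"array","items":{"type":"array","items":{"type":"number"}}},"yaw":{"type":"array","items":{"type":"number"}},"hand":{"type":"number"},"force":{"type":"number"}},"required":["translation","yaw"]}

```bash
mkdir -p pics; cat > h.py <<'E'
import numpy as np, cv2
from cell import telemetry, eyes, manip
from scipy.spatial.transform import Rotation as R
def snap(name, fn=None):
    s=telemetry.read_state(); c=eyes.camera(name)
    if 'T_tool_cam' in c:
        T=np.eye(4); T[:3,:3]=R.from_euler('xyz',s['eef_rot']).as_matrix(); T[:3,3]=s['eef_pos']
        c['cam_to_world']=T@np.array(c['T_tool_cam'])
    c={k:np.array(v) for k,v in c.items()}
    if fn: cv2.imwrite(fn,cv2.cvtColor(c['pixels'],cv2.COLOR_RGB2BGR)); np.savez(fn[:-4]+'.npz',**c)
    return c
def load(fn): return dict(np.load(fn))
def K(c): return np.array([[c['fx'],0,c['cx']],[0,c['fy'],c['cy']],[0,0,1]],float)
def ray(c,u,v,z):
    p=cv2.undistortPoints(np.array([[[u,v]]],float),K(c),c['dist_coeffs'])[0,0]
    M=c['cam_to_world']; d=M[:3,:3]@[p[0],-p[1],-1]; o=M[:3,3]
    return o+d*(z-o[2])/d[2]
def proj(c,P):
    q=(np.linalg.inv(c['cam_to_world'])@np.append(P,1))[:3]*[1,-1,-1]
    return cv2.projectPoints(q.reshape(1,3),np.zeros(3),np.zeros(3),K(c),c['dist_coeffs'])[0].ravel()
E
python3 - <<'E'
from h import *
for n in ['scene','top']:
    c=snap(n,f'pics/{n}.png'); print(n,c['cam_to_world'].round(2).tolist(),c['fx'])
print(telemetry.read_state())
a=cv2.imread('pics/top.png');cv2.imwrite('pics/top2.png',cv2.resize(a,(800,600),interpolation=cv2.INTER_CUBIC))
E
```

```text
scene [[0.57, 0.56, -0.59, -82.31], [-0.82, 0.41, -0.4, -313.85], [0.01, 0.72, 0.7, 816.84], [0.0, 0.0, 0.0, 1.0]] 497.63645749533174
top [[0.02, 0.99, -0.15, 358.78], [-1.0, 0.02, 0.01, 117.19], [0.01, 0.15, 0.99, 1214.11], [0.0, 0.0, 0.0, 1.0]] 449.58728762047406
{'clock': 0.1, 'joints': array([ 1.11540263e+00,  3.00445916e-01,  1.52150134e+00, -3.30507552e-05,
        1.32071107e+00, -6.66273455e-02]), 'qd': array([-0.00280907,  0.00113462, -0.00213369, -0.00132011,  0.0038515 ,
        0.00187336]), 'effort': array([ 1.28179818e-04, -5.32649016e+01, -3.53278184e+01,  7.08956318e-02,
        2.36040872e-02, -6.94673690e-05]), 'eef_pos': array([208.39796781, 508.7379156 , 204.93387681]), 'eef_rot': array([-3.14052721e+00, -3.90076518e-05,  2.75283448e+00]), 'wrist_force': array([ 0.29050489, -0.04787249, -0.64759111]), 'moment': array([ 0.0392262 , -0.02997473,  0.05428974]), 'finger_force': 0.0, 'finger_gap': 93.94825939236887}
```

View pics/scene.png

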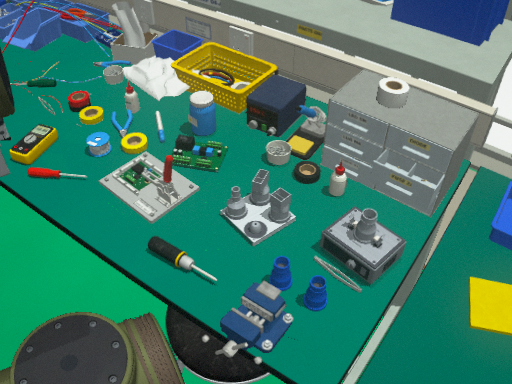

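View pics/top2.png

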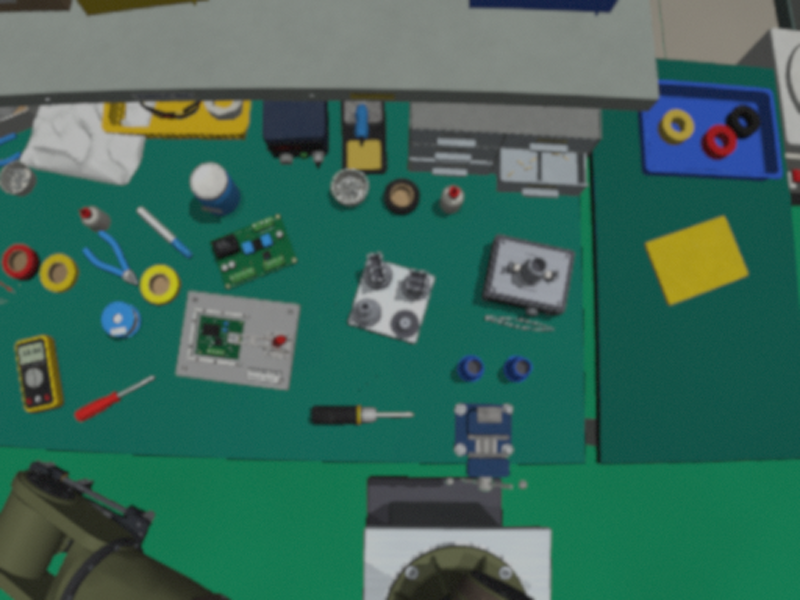

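Scene view: the round nozzle is on the heater at (369,222). The rack holds nozzles at (236,203), (260,188) and (282,205), and its empty post is at (255,228). Blue look-alikes are at (281,270) and (316,290). The oblong could be (260,188) or (282,205), so I'll check in one enlarged crop.

```bash
python3 - <<'E'
import cv2,numpy as np
a=cv2.imread('pics/scene.png')[160:290,205:415]
b=cv2.imread('pics/top.png')[150:230,215:375]
A=cv2.resize(a,(800,495),interpolation=cv2.INTER_CUBIC); cv2.imwrite('pics/c1.png',A)
cv2.imwrite('pics/c2.png',cv2.resize(b,(800,400),interpolation=cv2.INTER_CUBIC))
E
```

```text
(no output)
```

View pics/c1.png

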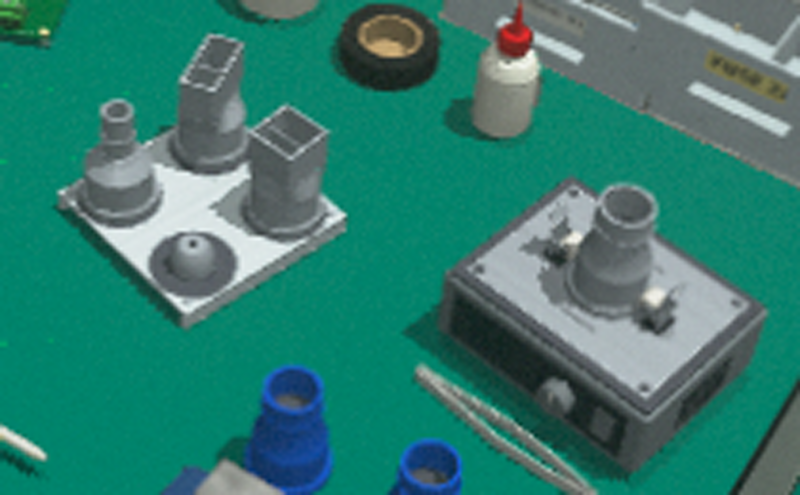

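View pics/c2.png

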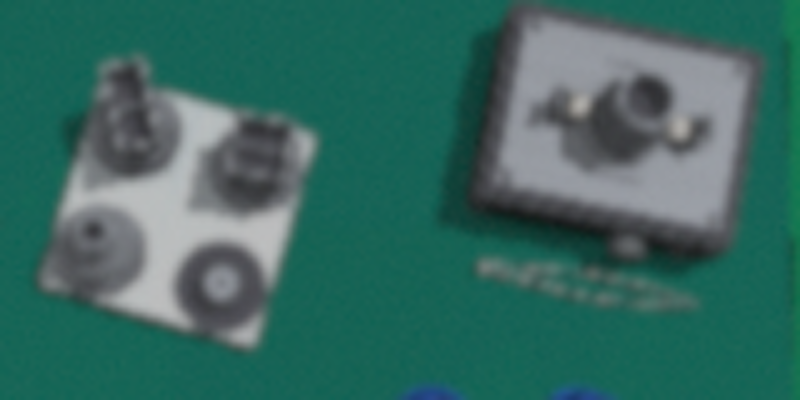

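```bash
python3 - <<'E'
from h import *
S=load('pics/scene.npz');T=load('pics/top.npz')
s=lambda x,y,z: ray(S,205+x*.2625,160+y*130/495,z)[:2].round(1)
t=lambda x,y,z: ray(T,215+x/5-.4,150+y/5-.4,z)[:2].round(1)
ph=[t(*p,56) for p in [(515,10),(765,55),(730,250),(470,205)]]
print('heater',ph,np.mean(ph,0)); print('round top',t(650,97,120),s(627,205,120))
hs=[s(*p,56) for p in [(574,182),(765,312),(640,408),(445,275)]]; print('heater S',hs,np.mean(hs,0))
r=[t(*p,14) for p in [(95,75),(320,135),(258,350),(40,290)]]; print('rack',r,np.mean(r,0))
r=[s(*p,14) for p in [(346,213),(183,318),(60,197)]]; print('rack S',r,(r[0]+r[2])/2)
o=[s(*p,80) for p in [(213,35),(244,43),(216,90),(181,80)]];print('obl',o,np.mean(o,0))
print('obl T',t(125,75,80)); print('post top',t(222,283,31),s(193,242,31))
o=[s(*p,78) for p in [(288,106),(329,130),(290,159),(249,131)]];print('sq',np.mean(o,0))
print('pencil',s(117,107,82),t(93,230,82))
E
```

```text
heater [array([644.2, -58.3]), array([ 622.8, -193.2]), array([ 517.3, -171.7]), array([538.9, -33.7])] [ 580.8   -114.225]
round top [ 585.3 -116.5] [ 582.8 -116.4]
heater S [array([642.4, -65.7]), array([ 616.6, -194.5]), array([ 519.9, -167.3]), array([539.7, -41.1])] [ 579.65 -117.15]
rack [array([613.7, 165.5]), array([582.5,  42.6]), array([464.9,  74.9]), array([495.3, 192.4])] [539.1  118.85]
rack S [array([581.7,  44.9]), array([462.4,  75.4]), array([494.7, 187. ])] [538.2  115.95]
obl [array([602. , 154.6]), array([606.9, 136. ]), array([564.7, 126.3]), array([559.7, 147.2])] [583.325 141.025]
obl T [599.9 147.4]
post top [498.7  95. ] [498.8  94.9]
sq [562.85  75.3 ]
pencil [519.  161.9] [518.7 162. ]
```

```bash
python3 - <<'E'
from h import *
S=load('pics/scene.npz');T=load('pics/top.npz')
print('cab foot S',ray(S,432,211,0)); print('drawer T z',[ (z,ray(T,345.6,121.6,z)[:2].round()) for z in (0,60,120)])
print('tweezers',ray(S,338,273,4)); 
for p in [(471,165),(430,205),(328,128)]: print(p,ray(S,*p,0).round(),ray(S,*p,150).round())
c=eyes.camera('wrist'); print(np.array(c['T_tool_cam']).round(3),c['fx'])
E
```

```text
cab foot S [ 7.91985386e+02 -1.99355810e+02 -1.13686838e-13]
drawer T z [(0, array([ 748., -148.])), (60, array([ 728., -135.])), (120, array([ 709., -122.]))]
tweezers [ 506.28282885 -104.90296195    4.        ]
(471, 165) [1013. -226.    0.] [ 812. -242.  150.]
(430, 205) [ 808. -188.    0.] [ 644. -211.  150.]
(328, 128) [924. 155.   0.] [739.  69. 150.]
[[-1.00000e-03  9.58000e-01  2.86000e-01  8.37480e+01]
 [ 1.00000e+00  1.00000e-03  1.00000e-03 -3.91000e-01]
 [ 0.00000e+00  2.86000e-01 -9.58000e-01 -1.77534e+02]
 [ 0.00000e+00  0.00000e+00  0.00000e+00  1.00000e+00]] 308.32424387034894
```

Call:
{"api": "play_rows", "payload": {
  "translation": [
    [0.031, -0.052, 0.005],
    [0.062, -0.104, 0.01],
    [0.094, -0.156, 0.015],
    [0.125, -0.209, 0.02],
    [0.156, -0.261, 0.025],
    [0.187, -0.313, 0.025],
    [0.219, -0.365, 0.025],
    [0.25, -0.417, 0.025],
    [0.281, -0.469, 0.025],
    [0.312, -0.522, 0.025],
    [0.344, -0.574, 0.025],
    [0.3746, -0.6257, 0.025]
  ],
  "yaw": [-0.1, -0.2, -0.32, -0.44, -0.56, -0.68, -0.8, -0.92, -1.04, -1.16, -1.25, -1.347],
  "hand": 1.0,
  "force": 50
}}

```text
clock: 1.65
eef_pos: [583.8, -118.7, 230.3]
eef_rot: [-3.141, -0.0, 1.403]
wrist_force: [-0.0, 0.3, 0.2]
finger_gap: 94.3
finger_force: 0.0
```

```bash
python3 - <<'E'
from h import *
c=snap('wrist','pics/w1.png'); s=telemetry.read_state(); print(s['eef_pos'],s['eef_rot'],s['clock'],s['joints'].round(2),s['qd'].round(2))
print(proj(c,[583,-116.5,120]),proj(c,[581,-115.5,56]))
E
```

```text
[ 585.470581   -123.96479117  229.02524873] [-3.14078458e+00  1.07325363e-03  1.39413952e+00] 1.7 [-0.27  0.39  1.34 -0.    1.41 -0.09] [ 0.07 -0.06  0.12  0.   -0.03 -0.03]
[253.25730929 184.87378865] [251.59378031 169.44752149]
```

View pics/w1.png

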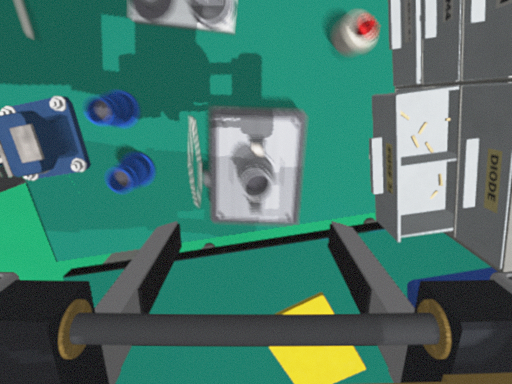

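The round nozzle's mouth is at (257,182), close to the predicted (253,185), though the arm was still settling. The blue look-alikes are at (115,108) and (130,172). I'll let it settle and look again.

Call:
{"api": "play_rows", "payload": {
  "translation": [
    [0, 0, -0.01],
    [0, 0, -0.02],
    [0, 0, -0.02],
    [0, 0, -0.02]
  ],
  "yaw": [0, 0, 0, 0]
}}

```text
clock: 2.2
eef_pos: [583.1, -116.0, 211.0]
eef_rot: [3.141, 0.0, 1.407]
wrist_force: [0.2, -0.5, -0.2]
finger_gap: 93.9
finger_force: 0.0
```

```bash
python3 - <<'E'
from h import *
c=snap('wrist','pics/w2.png'); s=telemetry.read_state(); print(s['eef_pos'],s['eef_rot'],s['clock'],s['qd'].round(2))
print(proj(c,[583,-116.5,120]),proj(c,[581,-115.5,56]))
a=cv2.imread('pics/w2.png')[80:230,170:330]; cv2.imwrite('pics/w2c.png',cv2.resize(a,(640,600),interpolation=cv2.INTER_CUBIC))
E
```

```text
[ 583.13682033 -116.2056703   211.07407273] [3.14072603e+00 9.33270332e-05 1.40674008e+00] 2.25 [-0.01  0.   -0.    0.   -0.   -0.  ]
[254.39326781 193.23065197] [252.39258476 175.49445125]
```

View pics/w2c.png

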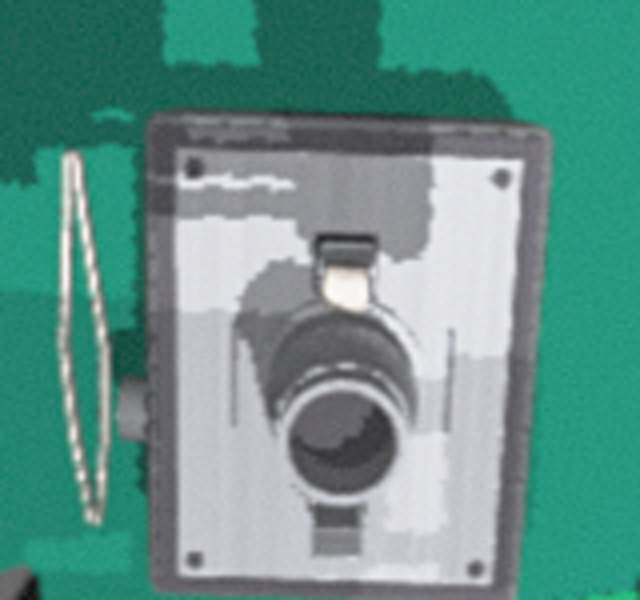

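The round nozzle's mouth is centred at crop (343,442), which is image (255.4,190.1). The plate screws are at crop (195,168), (502,178), (475,569) and (195,559).

```bash
python3 - <<'E'
from h import *
c=load('pics/w2.png'.replace('png','npz'))
w=lambda x,y,z: ray(c,170+x/4-.4,80+y/4-.4,z)[:2].round(1)
print('mouth',w(343,442,120)); p=[w(*q,56) for q in [(195,168),(502,178),(475,569),(195,559)]]; print(p,np.mean(p,0))
p=np.array(p); 
for a,b in [(3,0),(2,1)]: d=p[b]-p[a]; print(np.arctan2(d[1],d[0])-np.pi/2)
for a,b in [(0,1),(3,2)]: d=p[b]-p[a]; print(np.arctan2(d[1],d[0]))
E
```

```text
mouth [ 584.3 -113.7]
[array([555.2, -51.6]), array([635. , -67.6]), array([ 613. , -177.1]), array([ 533.4, -160.7])] [ 584.15 -114.25]
-0.1972192862751161
-0.198273522749846
-0.19787748752341422
-0.20318700089068323
```

Call:
{"api": "play_rows", "payload": {
  "translation": [
    [0.001, 0.002, -0.02],
    [0.001, 0.002, -0.05],
    [0.001, 0.002, -0.08],
    [0.001, 0.002, -0.1],
    [0.001, 0.002, -0.114],
    [0.001, 0.002, -0.114]
  ],
  "yaw": [-0.034, -0.034, -0.034, -0.034, -0.034, -0.034]
}}

```text
clock: 3.0
eef_pos: [583.9, -114.6, 96.0]
eef_rot: [-3.141, -0.0, 1.372]
wrist_force: [0.4, -0.3, 0.7]
finger_gap: 94.0
finger_force: 0.0
```

Call:
{"api": "play_rows", "payload": {
  "translation": [
    [0, 0, 0],
    [0, 0, 0],
    [0, 0, 0],
    [0, 0, 0],
    [0, 0, 0],
    [0, 0, 0]
  ],
  "yaw": [0, 0, 0, 0, 0, 0],
  "hand": 0.2,
  "force": 50
}}

```text
clock: 3.75
eef_pos: [584.1, -114.8, 96.5]
eef_rot: [3.142, 0.0, 1.372]
wrist_force: [0.3, -0.1, -0.0]
finger_gap: 37.3
finger_force: 0.0
```

Call:
{"api": "play_rows", "payload": {
  "translation": [
    [0, 0, 0],
    [0, 0, 0],
    [0, 0, 0],
    [0, 0, 0]
  ],
  "yaw": [0, 0, 0, 0],
  "hand": 0.0
}}

```text
clock: 4.25
eef_pos: [584.1, -114.8, 96.4]
eef_rot: [3.142, -0.0, 1.372]
wrist_force: [0.8, 0.5, -0.3]
finger_gap: 29.2
finger_force: 50.0
```

Gripped at 29 mm. Now I'll pull it straight up.

Call:
{"api": "play_rows", "payload": {
  "translation": [
    [0, 0, 0.006],
    [0, 0, 0.014],
    [0, 0, 0.025],
    [0, 0, 0.045],
    [0, 0, 0.07],
    [0, 0, 0.09],
    [0, 0, 0.09]
  ],
  "yaw": [0, 0, 0, 0, 0, 0, 0]
}}

```text
clock: 5.12
eef_pos: [584.8, -114.9, 188.5]
eef_rot: [3.138, 0.0, 1.372]
wrist_force: [0.1, -0.2, -0.8]
finger_gap: 28.9
finger_force: 50.0
```

Call:
{"api": "play_rows", "payload": {
  "translation": [
    [-0.006, 0.012, 0.004],
    [-0.018, 0.04, 0.012],
    [-0.033, 0.075, 0.02],
    [-0.05, 0.112, 0.02],
    [-0.066, 0.148, 0.02],
    [-0.076, 0.172, 0.02],
    [-0.08, 0.18, 0.02],
    [-0.08, 0.18, 0.02],
    [-0.08, 0.18, 0.02],
    [-0.08, 0.18, 0.02]
  ],
  "yaw": [0, 0, 0, 0, 0, 0, 0, 0, 0, 0]
}}

```text
clock: 6.38
eef_pos: [504.3, 64.6, 206.3]
eef_rot: [-3.141, 0.0, 1.371]
wrist_force: [0.7, -0.2, 0.8]
finger_gap: 28.9
finger_force: 50.0
```

```bash
python3 - <<'E'
from h import *
c=snap('wrist','pics/w3.png'); s=telemetry.read_state(); print(s['eef_pos'],s['eef_rot'],s['clock'],s['qd'].round(2))
print(proj(c,[498,94.5,31]),proj(c,[582,141,80]))
a=cv2.imread('pics/w3.png')[0:262,130:480]; cv2.imwrite('pics/w3c.png',cv2.resize(a,None,fx=2.28,fy=2.28,interpolation=cv2.INTER_CUBIC))
E
```

```text
[504.24913474  64.66329084 206.30542712] [-3.14136867e+00  1.30905104e-04  1.37090544e+00] 6.425 [ 0. -0.  0.  0.  0.  0.]
[243.86640503 147.63197804] [319.10227232  89.95609912]
```

View pics/w3c.png

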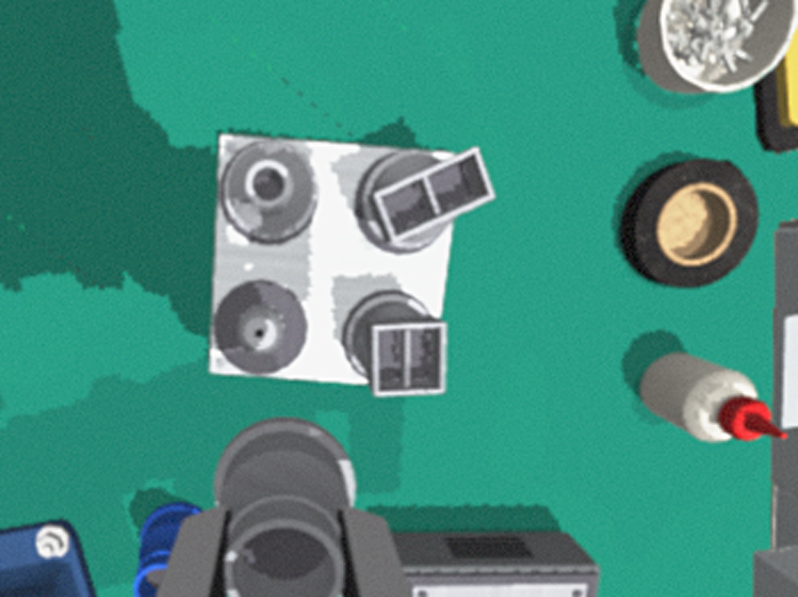

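The empty post's tip is at crop (259,333). The oblong mouth's corners are at crop (375,199), (475,149), (494,195) and (392,243). The held nozzle's collar arc centres near crop (285,487).

```bash
python3 - <<'E'
from h import *
c=load('pics/w3.npz'); k=1/2.28
w=lambda x,y,z: ray(c,130+(x+.5)*k-.5,(y+.5)*k-.5,z)[:2].round(1)
print('post',w(259,333,31),'disc foot',w(261,327,14)); p=np.array([w(*q,80) for q in [(375,199),(475,149),(494,195),(392,243)]]); print('obl',p,p.mean(0))
for a,b in [(0,1),(3,2)]: d=p[b]-p[a]; print(np.arctan2(d[1],d[0]),np.hypot(*d))
for a,b in [(0,3),(1,2)]: d=p[b]-p[a]; print(np.arctan2(d[1],d[0])+np.pi/2,np.hypot(*d))
r=np.array([w(*q,14) for q in [(220,134),(459,150),(209,373)]]);print('rack',r,(r[1]+r[2])/2)
print('collar',w(285,487,160+6))
q=np.array([w(*q,78) for q in [(373,324),(446,322),(446,392),(374,396)]]);print('sq',q.mean(0))
E
```

```text
post [497.8  96.7] disc foot [498.4  97.2]
obl [[559.4 148.2]
 [602.4 159.4]
 [607.8 140.2]
 [563.5 129.5]] [583.275 144.325]
0.2548036744866808 44.43467114765226
0.23699586303470885 45.57389603709557
0.21583609226210543 19.144189719076643
0.27416745111965746 19.944924166313605
rack [[498.5 193.9]
 [612.3 163.4]
 [466.   78.7]] [539.15 121.05]
collar [504.3  64. ]
sq [563.6  78.9]
```

Call:
{"api": "play_rows", "payload": {
  "translation": [
    [-0.003, 0.015, 0],
    [-0.006, 0.032, -0.01],
    [-0.006, 0.032, -0.04],
    [-0.006, 0.032, -0.08],
    [-0.006, 0.032, -0.11],
    [-0.006, 0.032, -0.125],
    [-0.006, 0.032, -0.13],
    [-0.006, 0.032, -0.137],
    [-0.006, 0.032, -0.144],
    [-0.006, 0.032, -0.149],
    [-0.006, 0.032, -0.151],
    [-0.006, 0.032, -0.151]
  ],
  "yaw": [0, 0, 0, 0, 0, 0, 0, 0, 0, 0, 0, 0]
}}

```text
clock: 7.92
eef_pos: [498.1, 97.2, 55.5]
eef_rot: [3.142, 0.0, 1.372]
wrist_force: [-0.1, 0.0, -0.7]
finger_gap: 29.4
finger_force: 50.0
```

Call:
{"api": "play_rows", "payload": {
  "translation": [
    [0, 0, -0.001],
    [0, 0, -0.0015],
    [0, 0, -0.0015]
  ],
  "yaw": [0, 0, 0]
}}

```text
clock: 8.3
eef_pos: [498.4, 97.3, 54.8]
eef_rot: [3.141, -0.0, 1.372]
wrist_force: [-2.9, -0.3, 8.9]
finger_gap: 29.1
finger_force: 50.0
```

Call:
{"api": "play_rows", "payload": {
  "translation": [
    [0, 0, 0],
    [0, 0, 0],
    [0, 0, 0]
  ],
  "yaw": [0, 0, 0],
  "hand": 0.5
}}

```text
clock: 8.68
eef_pos: [498.1, 97.2, 53.9]
eef_rot: [3.142, -0.0, 1.372]
wrist_force: [0.6, 0.1, -0.8]
finger_gap: 47.0
finger_force: 0.0
```

Call:
{"api": "play_rows", "payload": {
  "translation": [
    [0, 0, 0.02],
    [0, 0, 0.06],
    [0, 0, 0.1],
    [0.01, 0.006, 0.11],
    [0.025, 0.014, 0.11],
    [0.04, 0.022, 0.11],
    [0.055, 0.03, 0.11],
    [0.07, 0.039, 0.11],
    [0.08, 0.044, 0.11],
    [0.0845, 0.047, 0.11],
    [0.0845, 0.047, 0.11],
    [0.0845, 0.047, 0.11]
  ],
  "yaw": [0, 0, 0, -0.15, -0.3, -0.45, -0.62, -0.79, -0.96, -1.126, -1.126, -1.126],
  "hand": 0.4
}}

```text
clock: 10.18
eef_pos: [582.4, 144.1, 163.9]
eef_rot: [-3.142, 0.0, 0.249]
wrist_force: [-0.1, 0.4, 0.4]
finger_gap: 37.2
finger_force: 0.0
```

```bash
python3 - <<'E'
from h import *
c=snap('wrist','pics/w4.png'); s=telemetry.read_state(); print(s['eef_pos'],s['eef_rot'],s['clock'],s['qd'].round(2),s['finger_gap'])
print(proj(c,[583,144.3,80]),proj(c,[498,97,78]))
a=cv2.imread('pics/w4.png'); cv2.imwrite('pics/w4c.png',cv2.resize(a,(800,600),interpolation=cv2.INTER_CUBIC))
E
```

```text
[582.41762365 144.10945154 163.93984287] [-3.14156373e+00  1.16640009e-04  2.48790813e-01] 10.225 [ 0.   -0.   -0.   -0.    0.    0.01] 37.75809653005305
[253.87933268 194.56564085] [279.22691345 284.8452059 ]
```

View pics/w4c.png

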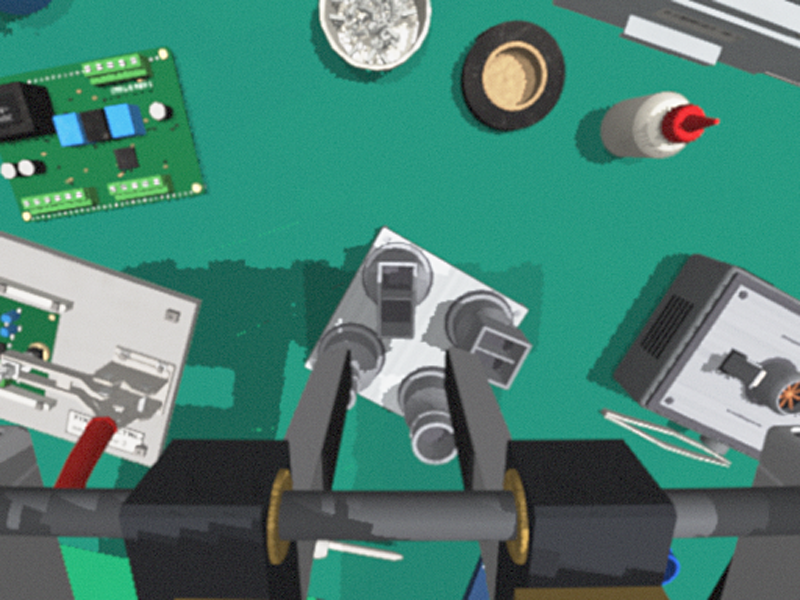

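The oblong mouth is centred at crop (397,299), which is image (254,191), and it is aligned with the fingers. The round nozzle stands upright on its post. Descending to grip the oblong.

```bash
python3 - <<'E'
from h import *
c=load('pics/w4.npz'); k=.64
w=lambda x,y,z: ray(c,(x+.5)*k-.5,(y+.5)*k-.5,z)[:2]
p=np.array([w(*q,80) for q in [(378,262),(417,262),(413,338),(382,337)]]); print(p.round(1),p.mean(0))
for a,b in [(3,0),(2,1)]: d=p[b]-p[a]; print(np.arctan2(d[1],d[0]),np.hypot(*d))
E
```

```text
[[604.3 160.5]
 [609.6 139.6]
 [565.4 130.2]
 [561.5 147.8]] [585.18291357 144.53932129]
0.28886360026896357 44.57080450898654
0.20842217972248628 45.19342994289644
```

Call:
{"api": "play_rows", "payload": {
  "translation": [
    [0.0015, 0.0005, -0.02],
    [0.0015, 0.0005, -0.05],
    [0.0015, 0.0005, -0.08],
    [0.0015, 0.0005, -0.1],
    [0.0015, 0.0005, -0.109],
    [0.0015, 0.0005, -0.109]
  ],
  "yaw": [0, 0, 0, 0, 0, 0]
}}

```text
clock: 10.98
eef_pos: [584.0, 144.7, 54.9]
eef_rot: [-3.142, 0.0, 0.247]
wrist_force: [-0.1, -0.1, 1.3]
finger_gap: 37.4
finger_force: 0.0
```

Call:
{"api": "play_rows", "payload": {
  "translation": [
    [0, 0, 0],
    [0, 0, 0],
    [0, 0, 0],
    [0, 0, 0],
    [0, 0, 0]
  ],
  "yaw": [0, 0, 0, 0, 0],
  "hand": 0.0,
  "force": 58
}}

```text
clock: 11.6
eef_pos: [584.4, 144.9, 55.7]
eef_rot: [3.142, -0.001, 0.246]
wrist_force: [-1.2, 0.6, 5.8]
finger_gap: 21.6
finger_force: 58.0
```

Call:
{"api": "play_rows", "payload": {
  "translation": [
    [0, 0, 0.01],
    [0, 0, 0.04],
    [0, 0, 0.08],
    [0, -0.005, 0.11],
    [0, -0.03, 0.12],
    [0, -0.065, 0.12],
    [0, -0.105, 0.12],
    [0, -0.145, 0.12],
    [0, -0.185, 0.12],
    [0, -0.22, 0.12],
    [0, -0.248, 0.12],
    [0, -0.2595, 0.12]
  ],
  "yaw": [0, 0, 0, 0.08, 0.22, 0.37, 0.53, 0.69, 0.85, 1.0, 1.09, 1.126]
}}

```text
clock: 13.1
eef_pos: [583.8, -116.3, 175.3]
eef_rot: [-3.141, 0.0, 1.372]
wrist_force: [0.7, 0.4, -1.3]
finger_gap: 21.9
finger_force: 58.0
```

Call:
{"api": "play_rows", "payload": {
  "translation": [
    [0, 0, 0],
    [0, 0, 0]
  ],
  "yaw": [0, 0, 0]
}}

```text
$.yaw: bad value
```

Call:
{"api": "play_rows", "payload": {
  "translation": [
    [0, 0, 0],
    [0, 0, 0]
  ],
  "yaw": [0, 0]
}}

```text
clock: 13.35
eef_pos: [584.1, -114.2, 175.1]
eef_rot: [-3.142, -0.0, 1.371]
wrist_force: [0.6, 0.1, -1.1]
finger_gap: 21.3
finger_force: 58.0
```

```bash
python3 - <<'E'
from h import *
c=snap('wrist','pics/w5.png'); s=telemetry.read_state(); print(s['eef_pos'],s['eef_rot'],s['clock'],s['wrist_force'],s['finger_gap'])
print(proj(c,[584.15,-114.25,78]))
a=cv2.imread('pics/w5.png')[90:330,130:390]; cv2.imwrite('pics/w5c.png',cv2.resize(a,(650,600),interpolation=cv2.INTER_CUBIC))
E
```

```text
[ 584.10115003 -114.09853925  175.09176064] [ 3.14158408e+00 -7.63841809e-05  1.37173413e+00] 13.4 [ 0.15950889 -0.58703124 -1.38066764] 21.350398774497776
[254.53760536 190.79205502]
```

View pics/w5c.png

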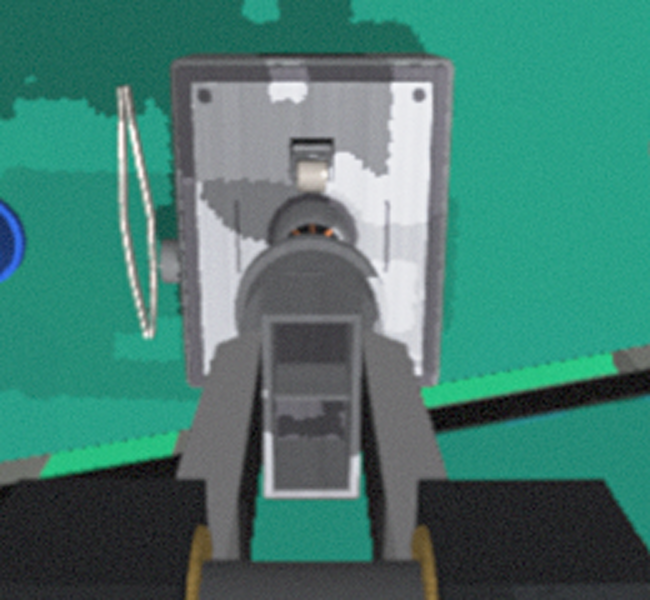

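The held nozzle's mouth spans crop (265,317) to (358,496), so its centre is in line with the spigot column (about 312). I'll check the offset along the long side.

```bash
python3 - <<'E'
from h import *
c=load('pics/w5.npz'); k=.4
w=lambda x,y,z: ray(c,130+(x+.5)*k-.5,90+(y+.5)*k-.5,z)[:2]
ty=np.array([np.cos(1.372),np.sin(1.372)]); tcp=np.array([584.1,-114.1])
p=np.array([w(*q,199.3) for q in [(265,317),(360,317),(357,495),(265,497)]]);print(p.mean(0),(p-tcp)@ty)
for z,y in [(139.3,241),(133.3,238)]: print('collar far edge',(w(312,y,z)-tcp)@ty)
print('spigot far edge/top (12.5 expected at z78, 15 at 73)',(w(312,194,78)-tcp)@ty, (w(312,194,74)-tcp)@ty)
q=np.array([w(*q,56) for q in [(204,95),(419,95)]]);print(q,q.mean(0),np.arctan2(*(q[1]-q[0])[::-1]))
E
```

```text
[ 584.01010251 -113.8794284 ] [ 22.34872272  22.30927578 -21.68456442 -22.17953957]
collar far edge 21.985949571112762
collar far edge 21.18809583236537
spigot far edge/top (12.5 expected at z78, 15 at 73) 22.20946032002553 21.32162058269007
[[555.08588498 -51.28501158]
 [635.07802866 -67.56200671]] [595.08195682 -59.42350915] -0.20074178890561462
```

Call:
{"api": "play_rows", "payload": {
  "translation": [
    [0, 0, -0.02],
    [0, 0, -0.045],
    [0, 0, -0.055],
    [0, 0, -0.06],
    [0, 0, -0.063],
    [0, 0, -0.063]
  ],
  "yaw": [0, 0, 0, 0, 0, 0]
}}

```text
clock: 14.15
eef_pos: [584.4, -114.5, 112.6]
eef_rot: [3.141, -0.0, 1.372]
wrist_force: [0.8, 2.1, 1.3]
finger_gap: 21.7
finger_force: 58.0
```

Call:
{"api": "play_rows", "payload": {
  "translation": [
    [0, 0, -0.003],
    [0, 0, -0.006],
    [0, 0, -0.009],
    [0, 0, -0.012],
    [0, 0, -0.014],
    [0, 0, -0.014]
  ],
  "yaw": [0, 0, 0, 0, 0, 0]
}}

```text
clock: 14.9
eef_pos: [584.0, -114.6, 97.8]
eef_rot: [-3.141, -0.0, 1.372]
wrist_force: [0.9, 3.2, -1.1]
finger_gap: 21.5
finger_force: 58.0
```

Call:
{"api": "play_rows", "payload": {
  "translation": [
    [0, 0, -0.001],
    [0, 0, -0.002],
    [0, 0, -0.003],
    [0, 0, -0.003]
  ],
  "yaw": [0, 0, 0, 0]
}}

```text
clock: 15.4
eef_pos: [584.2, -114.6, 97.1]
eef_rot: [3.141, -0.0, 1.372]
wrist_force: [-8.8, 5.9, 18.9]
finger_gap: 21.4
finger_force: 58.0
```

Firmly seated. Releasing and retreating.

Call:
{"api": "play_rows", "payload": {
  "translation": [
    [0, 0, 0.0015],
    [0, 0, 0.0015],
    [0, 0, 0.0015],
    [0, 0, 0.0015]
  ],
  "yaw": [0, 0, 0, 0],
  "hand": 0.6
}}

```text
clock: 15.9
eef_pos: [584.0, -114.8, 96.2]
eef_rot: [-3.141, 0.0, 1.372]
wrist_force: [0.3, 0.1, -0.8]
finger_gap: 55.3
finger_force: 0.0
```

Call:
{"api": "play_rows", "payload": {
  "translation": [
    [0, 0, 0.02],
    [0, 0, 0.05],
    [0, 0, 0.09],
    [0, 0, 0.12],
    [0, 0, 0.12],
    [0, 0, 0.12]
  ],
  "yaw": [0, 0, 0, 0, 0, 0]
}}

```text
clock: 16.65
eef_pos: [583.7, -114.7, 215.3]
eef_rot: [-3.14, -0.0, 1.372]
wrist_force: [-0.3, 1.7, -0.9]
finger_gap: 56.5
finger_force: 0.0
```

```bash
python3 - <<'E'
from h import *
c=snap('wrist','pics/w6.png'); d=snap('scene','pics/s6.png'); s=telemetry.read_state(); print(s['eef_pos'],s['clock'],s['wrist_force'],s['finger_gap'])
print(proj(c,[584.15,-114.25,122]))
a=cv2.imread('pics/w6.png')[90:240,170:330]; b=cv2.imread('pics/s6.png')[150:290,205:415]
A=cv2.resize(a,(400,375),interpolation=cv2.INTER_CUBIC);B=cv2.resize(b,(400,375),interpolation=cv2.INTER_CUBIC)
cv2.imwrite('pics/w6c.png',np.hstack([A,B]))
E
```

```text
[ 583.66288753 -114.68014266  215.02820877] 16.75 [-1.29323059 -0.09147882  0.02929267] 56.106709770336934
[254.96498193 191.41512848]
```

View pics/w6c.png

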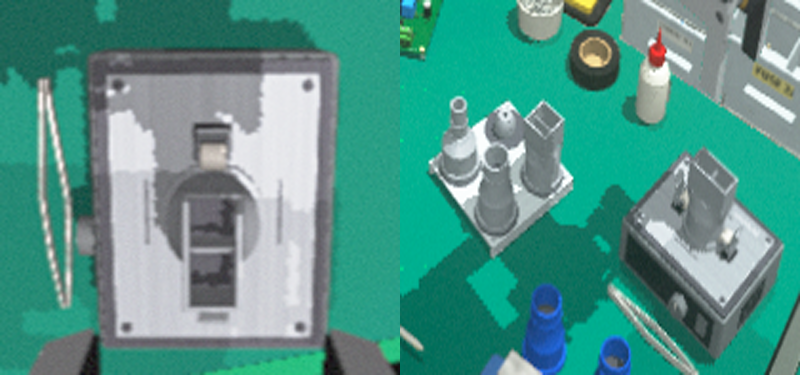

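The oblong mouth's centre is at (254.8,190.8), against a predicted (255.0,191.4). It is square to the heater and the +y clip is over the collar. The round nozzle stands upright on its post, and everything else is where it was.

```bash
python3 -c "
from cell import manip; print(manip.sign_off())"
```

```text
the job is handed in; nothing more can be done
None
```

I parked the round nozzle upright on the rack's empty post and pushed the oblong nozzle home on the spigot, mouth in line with the heater's long side; the job is handed in at about 17 s, but the sign-off gave no verdict, and in the last pictures both clips looked closed, though I checked only the +y one closely.

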